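# Put the hair pick away tines-first under its guard

### The arm

A 6-joint arm with a two-finger parallel gripper is mounted at the origin on the work surface. World frame = base frame: x ahead of the robot, y to its left, z up, the work surface at z = 0. Lengths are in m, angles in rad, forces in N, time in s.
With the tool pointing down it reaches from about 0.35 to 0.975 m from the base axis. Payload 4.9 kg.
Tool frame: the origin (TCP) lies on the mounting face of the last link; the fingertips stand 173 mm ahead of it and the grasp point (between the pads) lies 155 mm ahead of it (tcp_to_grasp is the distance from the TCP to the grasp point, in m); z points along the fingers, y is the line along which they close (so a half turn about z gives the same grasp; the last joint's range is limited). The gripper opens to 85 mm and grips with 20 to 120 N. Pads are 22 mm wide; open, the fingers measure 114 mm over their backs; the gripper's body (76 mm by 85 mm) begins 54 mm behind the grasp point. The pads swing forward as they close: fully open they stand 13 mm farther back than shut.
Start: joints at [1.221, 0.053, 1.613, -0, 1.476, -0.119], TCP at [0.143, 0.608, 0.405] pointing down, gripper open.
Joint ranges: [-3.01, 3.01], [-1.01, 2.22], [0.06, 2.58], [-1.02, 4.17], [0.09, 2.62], [-3.14, 3.14]. Speed limits (rad/s): [2.57, 2.57, 3.14, 3.14, 3.14, 3.14].

### API

Orientations are given as a rotation vector (axis times angle).
In Python, from station import get_obs, get_image, calibration, finish_job, tcp_to_grasp gives the robot as it stands. The module is installed in compiled form; this text tells all that it offers.
- The arm moves only by the tool arm_command, never from a script. Its argument "plan" is a list that holds one entry, the list of rows, each a list of 6 numbers: the shift along the tool's x, y, z in cm, then the turn, a rotation vector about the tool's x, y, z in rad. A call has 1 to 12 rows; each row is the pose to reach, as a shift and turn from the pose commanded when the call began, along the tool's axes at that moment; what a row does not reach only later rows make up. A row lasts 1/12 s, in which the tool goes at most 41.7 mm and 7.16 degrees, less where a joint would pass 70% of its speed; a pose out of reach is approached as far as the arm can. A call with a gripper value outside its range is refused whole. "gripper" is the closure, from -1 (fully open) to 1 (shut), set as the call begins (left out, the last holds). The fingers move at their own pace and stop on an object; "force" is the grip in N (left out, the last holds). Time passes only in rows, so rows that repeat a pose let the fingers close. It gives the time, the measured TCP pose, the force, the opening and the grip force at its end, in the units of the state.
- get_obs(): the state, without advancing time (a new reading comes with each control period).
- get_image(name): name is "side" or "top" or "wrist"; returns (picture, depth): 420x560x3 uint8, blue, green, red; 420x560 float32, m along the optical axis (not along the pixel's ray), 0 where there is no reading.
- calibration(name): a dict with "fx", "fy", "cx", "cy" (pixels), "dist" ([k1, k2, p1, p2, k3] as OpenCV has them; the pictures are not rectified), "pose" (4x4, takes a point from camera to world coordinates). Camera axes: x right, y up, looking along -z (the intrinsics and any distortion apply to the point x, -y, -z); pixel columns grow to the right and rows downward; lengths in m; the calibration is good to about 2 mm. A picture is of the moment at which its call begins: read the wrist's pose just before it. calibration takes no time and is no camera call; for the wrist camera it gives the pose at the moment of the call.
- finish_job(): hands the job in; it is judged then, once.
The state is a dict: "t": time; "q": joint angles; "dq": joint speeds; "effort": joint torques, N m; "tool_pos": TCP position; "tool_rot": TCP orientation; "contact_force": force on the tool from outside, world axes, zero at the start; "wrist_torque": the same for the moment, N m; "opening": finger opening in m; "grip_force": force on a finger pad.
Only numpy, scipy, OpenCV 4.12 (cv2) and the standard library are available. Lean on these libraries where they do the work, as an engineer would, in place of code of your own. Each camera call takes 0.05 s, during which the arm holds its last target. There are 200 camera calls.

### The job

The hair pick stands handle-down in its sloping stand. Draw it out by the head, lay it flat on the grey liner and let go, then take it again by the handle, hook its tine ends well under the keeper's yellow guard with the pick tilted nose-down by 15 degrees or more, and swing the handle down, without dropping it, until the pick lies flat and fully down in the keeper. Let go, and leave everything else where it is.

Things in the scene. Friction and masses are not known exactly. Their poses are not given: they have to be found in the camera images.
- pick: Wooden hair pick (all sizes in mm), 190 long, about 50 g. Origin: on its flat underside at mid-length; x along it towards the tines, z out of its top face, y across. Handle: x -95 to +5, 22 wide, 14 thick. Head (spine, then 7 tines along x): x +5 to +95, 46 wide, 10 thick. At the start it leans in the stand, handle in the sleeve, underside down the slope, head free and up.
- pick_tip (a point): Point on the pick's underside at the tine ends, 95 mm from the pick's origin along +x.
- pick_tail (a point): Point on the pick's underside at the butt of the handle, 95 mm from the pick's origin along -x.
- stand: Green sloping stand, fixed (mm). Origin: on the liner, 25 ahead of the pick's mid-length; x points level the way the pick rises. Foot 110 x 64 centred at (-60, 0). At the start the head hangs free on all sides beyond pick x = 18; at pick x = 40 its underside is about 93 above this origin.
- sleeve_mouth (a point): Mouth of the stand's sleeve, middle of its floor. The sleeve rises at 35 degrees above level, is closed below and roofed, 30 wide and 20 mm high inside (handle has some play), 40 x 24 outside; the pick comes out only along its own length, by at least 85. A 40-wide open floor goes on 30 past the mouth.
- keeper: Blue keeper tray, fixed, level (mm). Origin: centre of its underside on the liner. 208 long in x, 64 wide. The pick belongs in it underside down, tines towards -x, on a seat 10 above the origin; pocket x -99 to +99 between the inside faces of guard back wall and end wall. x -14 to 80: handle lies on an 18-wide rib, open at both sides, with a 3-thick base plate beside it.
- lip_edge (a point): Middle of the lower edge of the guard's yellow roof, where tines enter: keeper (-59, 0, 38) mm. Roof spans x -104 to -59, top at 42, 28 clear above the seat. Side walls 54 apart inside enclose the head (42 high under the roof, 26 high on to x = -14): no room for fingers beside the head. Tilted 15 to 25 degrees nose-down the tines fit in to full depth.
- end_wall (a point): Middle of the top of the keeper's end wall, inside face: keeper (99, 0, 40) mm, 30 above the seat, so the pick cannot slide in flat. Two cheeks as high, 32 apart inside, x 80 to 99, flank the butt of the handle.
- cologne: Bystander: square amber glass cologne bottle with dark cap, standing, 46 x 28 x 102 high mm; origin at the underside, about its middle. To be left alone.
- opener: Bystander: flat steel bottle opener lying down, 124 x 34 x 6 mm; origin at the underside, about its middle. To be left alone.
- comb: Bystander: black plastic comb lying flat, 180 x 34 x 5 mm; origin at the underside, about its middle. To be left alone.
- polish_tin: Bystander: round shoe-polish tin, 79 across, 24 high mm; origin at the underside, about its middle. To be left alone.
- shoe_brush: Bystander: shoe brush, wooden back up, 160 x 50 x 44 high mm; origin at the underside, about its middle. To be left alone.
- shoe_box: Bystander: closed white plastic shoe box with press-button latch, 340 x 210 x 118 high mm; origin at the underside, about its middle. To be left alone.
- padlock: Bystander: brass padlock lying flat, 76 x 36 x 20 mm; origin at the underside, about its middle. To be left alone.

How it is judged:
By the outcome, as a careful person would: the job done as asked, in the order asked, and still so for the second after the job is handed in, with the robot touching nothing.
It also fails if it takes over 64 s, if anything falls off the work surface, if the arm or the gripper's body presses on something with over 40 N, if the wrist force passes 120 N, or if a joint passes its speed limit or range.

## Working session

There is one attempt and no reset: what is moved stays moved. The work goes in short steps, Python scripts to look and compute and a tool call to move; the robot and the scene stay as the last step left them, time stands still between calls to the robot, and variables do not carry over. Pictures are saved under pics/ and viewed, at most 10 in all, crops included, and the job is handed in when it is done.

Besides the shell and the picture viewer there is one more tool, called after "Call:" as name(argument=value, ...) on one line, values as JSON. arm_command: Moves the arm, as the interface text tells. Its arguments: {"type":"object","properties":{"plan":{"type":"array"},"gripper":{"type":"number"},"force":{"type":"number"}},"required":["plan"]}

```bash
mkdir -p pics; cat > h.py <<'E'
import numpy as np, cv2
from scipy.spatial.transform import Rotation as R
from station import get_obs,get_image,calibration,finish_job,tcp_to_grasp
def cloud(name):
    c=calibration(name); im,d=get_image(name)
    K=np.array([[c['fx'],0,c['cx']],[0,c['fy'],c['cy']],[0,0,1]])
    h,w=d.shape; u,v=np.meshgrid(np.arange(w),np.arange(h))
    p=cv2.undistortPoints(np.stack([u,v],-1).reshape(-1,1,2).astype(np.float64),K,np.array(c['dist'],float)).reshape(h,w,2)
    P=np.stack([p[...,0]*d,-p[...,1]*d,-d],-1); T=np.array(c['pose'])
    W=P@T[:3,:3].T+T[:3,3]; W[d==0]=np.nan
    return im,d,W
E
python3 - <<'E'
from h import *
o=get_obs();print(o['t'],o['tool_pos'],o['tool_rot'],o['opening'],tcp_to_grasp)
ims=[]
for n in('top','side'):
    im,d,W=cloud(n); np.savez(''+n,im=im,W=W); ims.append(im); print(n,np.round(calibration(n)['pose'],2).tolist(),(d>0).mean())
    cv2.imwrite('pics/%s0.png'%n,im)
E
```

```text
0.0 [0.14285922 0.60816477 0.40343694] [-0.36169725 -3.12021862  0.00322175] 0.08568534528627733 0.1547
top [[0.01, 0.99, -0.16, 0.29], [-1.0, 0.01, -0.01, -0.04], [-0.01, 0.16, 0.99, 1.74], [0.0, 0.0, 0.0, 1.0]] 0.9959311224489796
side [[0.94, -0.25, 0.25, 0.93], [0.35, 0.66, -0.66, -1.05], [-0.0, 0.71, 0.71, 1.2], [0.0, 0.0, 0.0, 1.0]] 0.9961181972789116
```

View pics/top0.png

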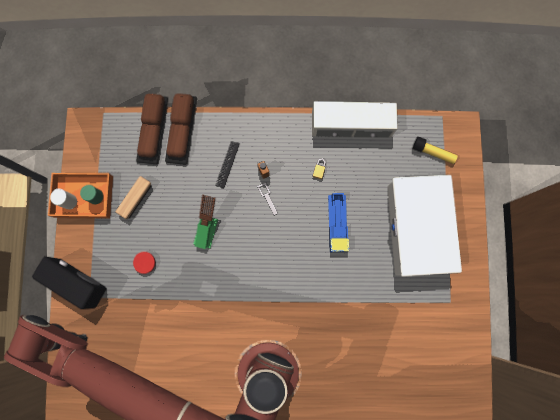

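View pics/side0.png

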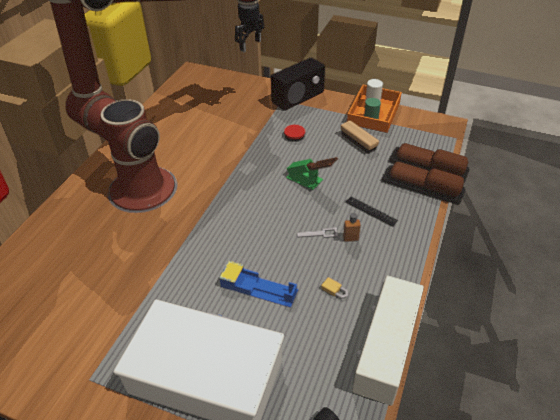

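The top view shows the green stand at (205,232) with the brown pick head at (207,209), rising away from the robot. The blue keeper is at (338,222), with its yellow guard nearest the robot at (340,244). The side view agrees. Next I'll measure these.

```bash
python3 - <<'E'
from h import *
for n,box in(('top',{'pick':(190,190,225,225),'stand':(185,195,228,255),'keep':(320,185,360,256)}),('side',{'pick':(300,145,345,180),'stand':(280,150,330,195),'keep':(210,255,305,312)})):
    f=np.load(n+'.npz');im,W=f['im'],f['W'];hsv=cv2.cvtColor(im,cv2.COLOR_BGR2HSV)
    rng={'pick':((3,60,30),(18,255,160)),'stand':((45,100,30),(80,255,255)),'keep':((105,120,40),(125,255,255)),'guard':((22,120,120),(35,255,255))}
    box['guard']=box['keep']
    for k,b in box.items():
        m=cv2.inRange(hsv,*rng[k]); mm=np.zeros_like(m);mm[b[1]:b[3],b[0]:b[2]]=m[b[1]:b[3],b[0]:b[2]]
        P=W[mm>0];P=P[np.isfinite(P).all(1)]
        P=P[P[:,2]>0.002]
        r=cv2.minAreaRect(P[:,:2].astype(np.float32)*1000)
        print(n,k,len(P),'med',np.median(P,0).round(4),'lo',np.percentile(P,2,0).round(3),'hi',np.percentile(P,98,0).round(3),np.round(r[0],1),np.round(r[1],1),round(r[2],2))
        if k=='pick':
            c=P.mean(0);u,s,v=np.linalg.svd(P-c);print(c.round(4),s/np.sqrt(len(P)),v.round(3).tolist())
f=np.load('top.npz');im=f['im']
cv2.imwrite('pics/c1.png',np.hstack([cv2.resize(im[190:260,180:240],None,fx=6,fy=6),cv2.resize(im[190:260,310:370],None,fx=6,fy=6)]))
E
```

```text
top pick 273 med [0.5574 0.2183 0.1052] lo [0.512 0.19  0.074] hi [0.599 0.239 0.132] [558. 214.] [92.7 60.8] 8.18
[0.5563 0.2169 0.1034] [0.02988906 0.01353379 0.00849413] [[-0.799, 0.169, -0.576], [0.305, 0.941, -0.146], [0.518, -0.293, -0.804]]
top stand 436 med [0.4778 0.2256 0.0466] lo [0.436 0.198 0.004] hi [0.535 0.262 0.085] [489.2 232.5] [ 60.9 115. ] 75.25
top keep 688 med [ 0.5512 -0.2416  0.0106] lo [ 0.478 -0.274  0.003] hi [ 0.632 -0.213  0.043] [ 530.  -243.2] [208.8  64.5] 1.57
top guard 158 med [ 0.4507 -0.2445  0.0435] lo [ 0.433 -0.272  0.035] hi [ 0.468 -0.22   0.05 ] [ 448.8 -247.7] [39.2 56.9] 1.05
side pick 185 med [0.5623 0.2129 0.105 ] lo [0.513 0.184 0.07 ] hi [0.605 0.238 0.131] [571.3 267.8] [167.6 100.4] 73.92
[0.5619 0.2116 0.104 ] [0.03341178 0.01743008 0.00384683] [[-0.773, 0.273, -0.573], [0.374, 0.925, -0.063], [-0.513, 0.263, 0.817]]
side stand 568 med [0.4958 0.217  0.0294] lo [0.441 0.194 0.003] hi [0.547 0.253 0.082] [493.5 226.8] [ 66.2 117. ] 79.6
side keep 1126 med [ 0.5398 -0.2512  0.0106] lo [ 0.449 -0.282  0.003] hi [ 0.637 -0.218  0.041] [ 534.6 -248.5] [208.1  69.3] 1.89
side guard 232 med [ 0.4532 -0.2482  0.043 ] lo [ 0.433 -0.275  0.038] hi [ 0.473 -0.221  0.048] [ 453.7 -248.7] [61.1 44. ] 86.18
```

View pics/c1.png

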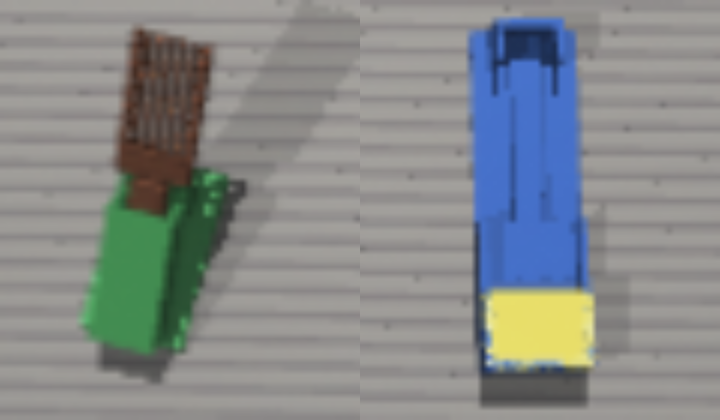

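Crop: the pick rises along yaw of about -13°. The keeper's long axis is about 1.6° off world x, guard nearest the robot. I'll move to a pre-grasp pose square to the pick's top face and refine with the wrist camera.

```bash
cat >> h.py <<'E'
def pickrot(yaw,slope):  # deg; pick axes as columns; slope>0 = nose up
    return R.from_euler('ZY',[yaw,-slope],degrees=True)
FL=R.from_matrix(np.diag([-1,1,-1.]))   # pick axes -> tool axes (tool x=-pick x, z=-pick z)
def move(pt,yaw,slope,h,half=False):
    """tool over pick-point pt (on underside), TCP h m above underside along pick z"""
    P=pickrot(yaw,slope); T=P*FL
    if half: T=T*R.from_euler('z',180,degrees=True)
    go(np.array(pt)+P.apply([0,0,h]),T)
def go(p,T):
    o=get_obs(); C=R.from_rotvec(o['tool_rot'])
    print('t',round(o['t'],2),'shift cm',(C.inv().apply(np.array(p)-o['tool_pos'])*100).round(2),'turn',(C.inv()*T).as_rotvec().round(4),'F',np.round(o['contact_force'],1),'open',round(o['opening'],4))
E
python3 - <<'E'
from h import *
move([.555,.2165,.0955],-13,35,.168+.11)
E
```

```text
t 0.1 shift cm [-33.14 -28.75   8.08] turn [-0.0029 -0.6111 -0.0032] F [-0.8 -0.2 -0.3] open 0.0854
```

Call:
arm_command(plan=[[[-33.1,-28.7,8.1,0,-0.611,-0.003],[-33.1,-28.7,8.1,0,-0.611,-0.003],[-33.1,-28.7,8.1,0,-0.611,-0.003],[-33.1,-28.7,8.1,0,-0.611,-0.003],[-33.1,-28.7,8.1,0,-0.611,-0.003],[-33.1,-28.7,8.1,0,-0.611,-0.003],[-33.1,-28.7,8.1,0,-0.611,-0.003],[-33.1,-28.7,8.1,0,-0.611,-0.003],[-33.1,-28.7,8.1,0,-0.611,-0.003],[-33.1,-28.7,8.1,0,-0.611,-0.003],[-33.1,-28.7,8.1,0,-0.611,-0.003],[-33.1,-28.7,8.1,0,-0.611,-0.003]]], gripper=-1, force=40)

```text
t: 1.1
tool_pos: [0.4009, 0.2495, 0.3218]
tool_rot: [0.295, 2.518, -0.098]
contact_force: [-0.5, 0.2, 0.6]
opening: 0.0853
grip_force: 0.0
```

```bash
python3 - <<'E'
from h import *
o=get_obs();print(o['t'],o['tool_pos'],o['tool_rot'],np.abs(o['dq']).max().round(3),o['q'].round(2) if hasattr(o['q'],'round') else o['q'])
im,d,W=cloud('wrist');np.savez('w1',im=im,W=W,d=d);print(d.max(),np.median(d));cv2.imwrite('pics/w1.png',im)
E
```

```text
1.1 [0.40090419 0.24945994 0.32183046] [ 0.29520091  2.51804082 -0.09796204] 0.082 [ 0.48 -0.35  2.15 -0.49  0.93 -0.64]
1.6089934 0.32403362
```

View pics/w1.png

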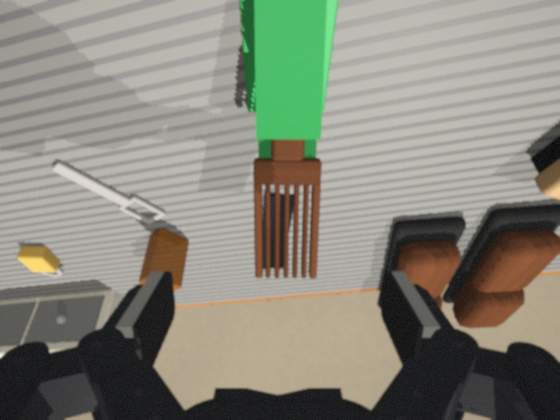

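The wrist view shows the pick head at columns 254–320 and rows 159–278, square between the fingers. I'll fit the top face.

```bash
python3 - <<'E'
from h import *
f=np.load('w1.npz');im,W,d=f['im'],f['W'],f['d'];hsv=cv2.cvtColor(im,cv2.COLOR_BGR2HSV)
m=cv2.inRange(hsv,(0,80,20),(20,255,200));b=np.zeros_like(m);b[155:285,248:326]=m[155:285,248:326]
P=W[b>0];P=P[np.isfinite(P).all(1)]
P=P[(P[:,2]>.05)]
# robust plane
for i in range(4):
    c=P.mean(0);n=np.linalg.svd(P-c)[2][2];n*=np.sign(n[2]);r=(P-c)@n;P=P[np.abs(r)<max(.0025,2*r.std()) if i<3 else np.abs(r)<.004]
print(len(P),'normal',n.round(3),'slope',np.degrees(np.arccos(n[2])).round(1),'yaw',np.degrees(np.arctan2(-n[1],-n[0])).round(1),'rms',r.std())
# in-plane coordinates
ex=pickrot(-13,35).apply([1,0,0]);ex-=n*(ex@n);ex/=np.linalg.norm(ex);ey=np.cross(n,ex)
q=np.c_[(P-c)@ex,(P-c)@ey].astype(np.float32);rect=cv2.minAreaRect(q*1000);print(rect)
C=c+ex*rect[0][0]/1000+ey*rect[0][1]/1000;print('head centre top',C.round(4),'tool-frame',ex.round(3))
E
```

```text
4838 normal [-0.555  0.135  0.821] slope 34.9 yaw -13.7 rms 0.0007094342192558905
((6.147373199462891, 0.22852706909179688), (44.825706481933594, 92.5199966430664), 89.4665756225586)
head centre top [0.5604 0.2166 0.1079] tool-frame [ 0.8   -0.185  0.572]
```

```bash
python3 - <<'E'
from h import *
move([.5596,.2167,.0951],-13.5,35,.168)
E
```

```text
t 1.15 shift cm [-0.33  0.39 11.17] turn [-0.0004 -0.0016  0.0033] F [-0.9  0.1 -0.4] open 0.0854
```

Call:
arm_command(plan=[[[-0.3,0.4,3,0,0,0.003],[-0.3,0.4,6,0,0,0.003],[-0.3,0.4,8,0,0,0.003],[-0.3,0.4,10,0,0,0.003],[-0.3,0.4,11.2,0,0,0.003],[-0.3,0.4,11.2,0,0,0.003],[-0.3,0.4,11.2,0,0,0.003]]])

```text
t: 1.73
tool_pos: [0.4649, 0.2427, 0.2331]
tool_rot: [0.29, 2.518, -0.091]
contact_force: [0.1, -0.6, -0.6]
opening: 0.0856
grip_force: 0.0
```

Call:
arm_command(plan=[[[0,0,0,0,0,0],[0,0,0,0,0,0],[0,0,0,0,0,0],[0,0,0,0,0,0],[0,0,0,0,0,0],[0,0,0,0,0,0],[0,0,0,0,0,0],[0,0,0,0,0,0],[0,0,0,0,0,0],[0,0,0,0,0,0]]], gripper=1, force=40)

```text
t: 2.57
tool_pos: [0.4654, 0.2425, 0.2349]
tool_rot: [0.292, 2.515, -0.089]
contact_force: [-5.7, 1.7, 6.7]
opening: 0.0449
grip_force: 44.4
```

```bash
python3 - <<'E'
from h import *
o=get_obs();print(o['t'],o['tool_pos'],o['opening'],o['grip_force'],o['contact_force'],o['wrist_torque'])
move([.5596,.2167,.0951],-13.5,35,.168)
im,d,W=cloud('wrist');cv2.imwrite('pics/w2.png',im)
E
```

```text
2.5667 [0.46541224 0.24246746 0.23493313] 0.04489574661144893 44.3884152173996 [-5.69593003  1.65707151  6.65374051] [ 0.03559041  0.63781321 -0.05946803]
t 2.57 shift cm [ 0.03 -0.31  0.25] turn [0.0047 0.0012 0.0031] F [-5.7  1.7  6.7] open 0.0449
```

View pics/w2.png

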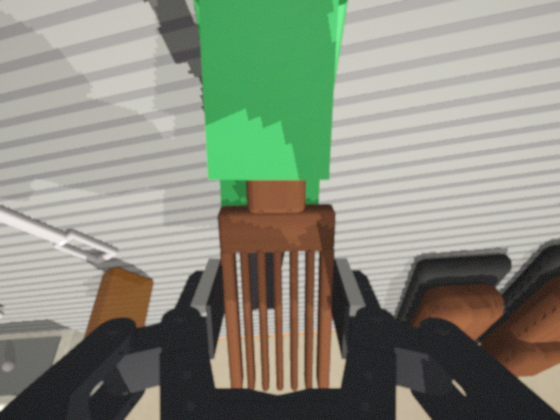

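The pick is gripped at its head near the spine: fingers at columns 205–350, opening 44.9 mm. I'll draw it out along its length, easing off the downward press.

Call:
arm_command(plan=[[[-0.5,0,-0.2,0,0,0],[-1.5,0,-0.2,0,0,0],[-3,0,-0.2,0,0,0],[-4.5,0,-0.2,0,0,0],[-6,0,-0.2,0,0,0],[-7.5,0,-0.2,0,0,0],[-9,0,-0.2,0,0,0],[-10.5,0,-0.2,0,0,0],[-11.5,0,-0.2,0,0,0],[-12,0,-0.2,0,0,0],[-12,0,-0.2,0,0,0]]])

```text
t: 3.53
tool_pos: [0.561, 0.2195, 0.3053]
tool_rot: [0.293, 2.514, -0.09]
contact_force: [0.2, 0.2, -0.6]
opening: 0.0448
grip_force: 43.5
```

```bash
python3 - <<'E'
from h import *
o=get_obs();print(o['t'],o['tool_pos'],o['opening'],o['grip_force'],o['contact_force'],o['wrist_torque'],o['q'])
g=get_obs()
# stay at xy, raise, level and turn: target pick yaw 181.6, flat, over laying spot
move([.46-.042,-.12,.15],181.6,0,.168)
E
```

```text
3.5333 [0.56100359 0.21945059 0.30530681] 0.04484441453100316 43.486427664756775 [ 0.15859443  0.19077505 -0.5975689 ] [ 0.06153771  0.26901815 -0.02789323] [ 0.30080879 -0.01385061  1.88569886 -0.42955705  0.77203087 -0.80396215]
t 3.53 shift cm [  4.26 -36.32  -4.62] turn [0.8723 0.1113 2.7571] F [ 0.2  0.2 -0.6] open 0.0448
```

Call:
arm_command(plan=[[[-4.6,0,-6.6,0,0,0],[-4.6,0,-6.6,0,0,0],[-4.6,0,-6.6,0,0.12,0],[-4.6,0,-6.6,0,0.24,0],[-4.6,0,-6.6,0,0.36,0],[-4.6,0,-6.6,0,0.48,0],[-4.6,0,-6.6,0,0.611,0],[-4.6,0,-6.6,0,0.611,0]]])

```text
t: 4.2
tool_pos: [0.56, 0.2196, 0.3837]
tool_rot: [-0.361, -3.117, -0.001]
contact_force: [1.2, -0.5, -0.2]
opening: 0.0448
grip_force: 43.5
```

```bash
python3 - <<'E'
from h import *
o=get_obs();print(o['t'],o['tool_pos'],o['opening'],o['contact_force'],o['q'])
move([.46-.042,-.12,.10],100,0,.168)
E
```

```text
4.2 [0.55996774 0.21961337 0.38366496] 0.0447613139750407 [ 1.19020651 -0.50117831 -0.18075472] [ 0.24972947  0.01197712  1.68991509  0.00198931  1.44338341 -1.09042058]
t 4.2 shift cm [  6.   -36.31  11.59] turn [ 0.0042 -0.0027 -1.9762] F [ 1.2 -0.5 -0.2] open 0.0448
```

Call:
arm_command(plan=[[[1,-3,0,0,0,0.12],[1,-6,0,0,0,0.24],[2,-9,0,0,0,0.36],[2,-12,0,0,0,0.48],[3,-15,1,0,0,0.6],[3,-18,1,0,0,0.72],[4,-21,1,0,0,0.84],[4,-24,1,0,0,0.96],[5,-27,2,0,0,1.08],[5,-30,2,0,0,1.2],[6,-33,2,0,0,1.32],[6,-36.3,2,0,0,1.44]]])

```text
t: 5.2
tool_pos: [0.4168, -0.1203, 0.3632]
tool_rot: [2.333, 2.101, -0.0]
contact_force: [-0.3, -0.7, -1.1]
opening: 0.0448
grip_force: 43.5
```

Call:
arm_command(plan=[[[0,0,0,0,0,0.12],[0,0,0,0,0,0.24],[0,0,0,0,0,0.36],[0,0,0,0,0,0.48],[0,0,0,0,0,0.6],[0,0,0,0,0,0.72],[0,0,0,0,0,0.84],[0,0,0,0,0,0.96],[0,0,0,0,0,1.08],[0,0,0,0,0,1.2],[0,0,0,0,0,1.32],[0,0,0,0,0,1.44]]])

```text
t: 6.2
tool_pos: [0.4181, -0.1196, 0.3635]
tool_rot: [3.14, 0.04, 0.002]
contact_force: [0.4, -0.2, -0.4]
opening: 0.0449
grip_force: 43.5
```

```bash
python3 - <<'E'
from h import *
o=get_obs();print(o['t'],o['tool_pos'],o['opening'],o['contact_force'],o['q'])
move([.46-.042,-.12,.03],181.6,0,.168)
im,d,W=cloud('side');cv2.imwrite('pics/s2.png',im)
E
```

```text
6.2 [ 0.41809656 -0.11957629  0.36348745] 0.04488930946552121 [ 0.35367197 -0.20745722 -0.36874011] [-4.49780136e-01 -4.04612930e-01  2.08256947e+00 -1.03098474e-03
  1.46181056e+00  1.09565000e+00]
t 6.2 shift cm [-3.000e-02  1.000e-02  1.655e+01] turn [ 0.0017 -0.0012 -0.0024] F [ 0.4 -0.2 -0.4] open 0.0449
```

View pics/s2.png

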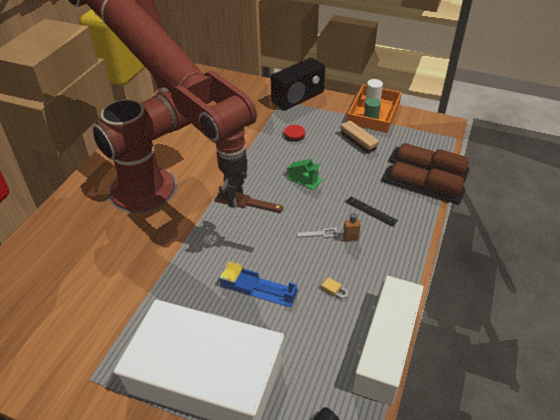

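The pick hangs level at (258,203), tines toward the robot, clear of everything. Lowering.

Call:
arm_command(plan=[[[0,0,4,0,0,0],[0,0,8,0,0,0],[0,0,12,0,0,0],[0,0,15,0,0,0],[0,0,17,0,0,0],[0,0,18.2,0,0,0],[0,0,18.9,0,0,0],[0,0,18.9,0,0,0],[0,0,18.9,0,0,0]]])

```text
t: 7.0
tool_pos: [0.4186, -0.1197, 0.1755]
tool_rot: [3.14, 0.053, 0.003]
contact_force: [-0.5, 0.3, -0.6]
opening: 0.0444
grip_force: 43.5
```

```bash
python3 - <<'E'
from h import *
o=get_obs();print(o['t'],o['tool_pos'],o['contact_force'],o['wrist_torque'])
im,d,W=cloud('side');hsv=cv2.cvtColor(im,cv2.COLOR_BGR2HSV);m=cv2.inRange(hsv,(3,60,30),(18,255,190))
Q=W.copy();s=(m>0)&(np.abs(W[...,1]+.12)<.05)&(W[...,0]>.36)&(W[...,0]<.6)&(W[...,2]<.08)
P=W[s];print(len(P))
for a in np.arange(.36,.6,.02):
    p=P[(P[:,0]>=a)&(P[:,0]<a+.02)]
    if len(p)>3:print(a.round(2),len(p),np.median(p[:,2]).round(4),p[:,2].min().round(4),p[:,2].max().round(4),np.median(p[:,1]).round(4))
E
```

```text
7.0 [ 0.4186399  -0.1196809   0.17553835] [-0.51086112  0.31395017 -0.57591203] [ 0.03137543  0.01197236 -0.04612227]
426
0.36 30 0.0101 -0.0003 0.0167 -0.1375
0.38 16 0.0086 0.0002 0.015 -0.1458
0.4 15 0.0104 0.0042 0.0755 -0.1075
0.42 79 0.0127 0.0043 0.069 -0.1204
0.44 74 0.0125 0.0062 0.076 -0.1262
0.46 44 0.0153 0.0078 0.021 -0.1238
0.48 46 0.0151 0.0047 0.0221 -0.1229
0.5 46 0.0155 0.0078 0.0221 -0.1231
0.52 45 0.0162 0.0066 0.0227 -0.1222
0.54 31 0.0157 0.0074 0.0227 -0.1211
```

Call:
arm_command(plan=[[[0,0,0.1,0,0,0],[0,0,0.2,0,0,0],[0,0,0.3,0,0,0],[0,0,0.35,0,0,0],[0,0,0.35,0,0,0]]])

```text
t: 7.47
tool_pos: [0.4192, -0.12, 0.1743]
tool_rot: [-3.14, -0.051, 0.002]
contact_force: [-10.0, 4.5, 19.2]
opening: 0.0446
grip_force: 53.4
```

Call:
arm_command(plan=[[[0,0,0.1,0,0,0],[0,0,0.2,0,0,0],[0,0,0.2,0,0,0]]])

```text
t: 7.72
tool_pos: [0.4196, -0.1202, 0.1742]
tool_rot: [-3.14, -0.051, 0.005]
contact_force: [-17.8, 7.5, 37.3]
opening: 0.0446
grip_force: 60.0
```

The fingertips have reached the liner, with the pick a few mm above it. I'll ease off the press and release.

Call:
arm_command(plan=[[[0,0,-0.4,0,0,0],[0,0,-0.5,0,0,0],[0,0,-0.5,0,0,0],[0,0,-0.5,0,0,0]]])

```text
t: 8.05
tool_pos: [0.4182, -0.1196, 0.1744]
tool_rot: [-3.14, -0.049, -0.0]
contact_force: [-0.0, -0.3, -0.9]
opening: 0.0447
grip_force: 43.5
```

Call:
arm_command(plan=[[[0,0,0,0,0,0],[0,0,0,0,0,0],[0,0,0,0,0,0],[0,0,0,0,0,0],[0,0,0,0,0,0],[0,0,0,0,0,0]]], gripper=-1)

```text
t: 8.55
tool_pos: [0.4185, -0.1198, 0.1748]
tool_rot: [-3.14, -0.049, -0.0]
contact_force: [0.5, 0.3, -0.1]
opening: 0.0856
grip_force: 0.0
```

Call:
arm_command(plan=[[[0,0,-3,0,0,0],[0,0,-6,0,0,0],[0,0,-9,0,0,0],[5,0,-12,0,0,0],[8,0,-12,0,0,0],[8,0,-12,0,0,0],[8,0,-12,0,0,0],[8,0,-12,0,0,0]]])

```text
t: 9.22
tool_pos: [0.4981, -0.1172, 0.294]
tool_rot: [-3.14, -0.05, 0.003]
contact_force: [-1.1, 0.3, -0.9]
opening: 0.0856
grip_force: 0.0
```

```bash
python3 - <<'E'
from h import *
o=get_obs();print(o['t'],o['tool_pos'],o['opening'],o['contact_force'],np.abs(o['dq']).max())
im,d,W=cloud('wrist');np.savez('w3',im=im,W=W,d=d);cv2.imwrite('pics/w3.png',im)
E
```

```text
9.2167 [ 0.4981474  -0.11719265  0.29404268] 0.08556459331906617 [-1.07515915  0.28587157 -0.85573697] 0.038258782633696475
```

View pics/w3.png

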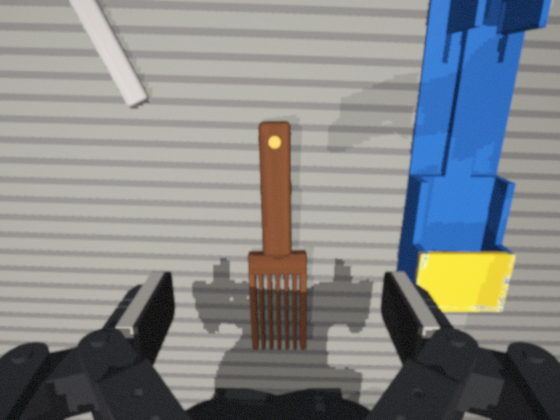

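The pick lies flat and released: butt at (275,125), tines at (277,350), with the keeper guard at (465,280). Fitting its pose, and the keeper's from the same camera.

```bash
python3 - <<'E'
from h import *
f=np.load('w3.npz');im,W,d=f['im'],f['W'],f['d'];hsv=cv2.cvtColor(im,cv2.COLOR_BGR2HSV)
def rect(m,zl,zh,l):
    s=(m>0)&(W[...,2]>zl)&(W[...,2]<zh);P=W[s];r=cv2.minAreaRect((P[:,:2]*1000).astype(np.float32));print(l,len(P),np.round(r[0],1),np.round(r[1],1),round(r[2],2),'z',np.percentile(P[:,2],[5,50,95]).round(4));return P
b=np.zeros(im.shape[:2],np.uint8);b[115:355,240:315]=255
br=cv2.inRange(hsv,(0,80,30),(35,255,255))&b
P=rect(br,.006,.03,'pick')
H=P[(P[:,0]>.47)&(P[:,2]>.012)];T=P[P[:,0]<.44]
for n,q in(('handle',H),('head',T)):
    print(n,len(q),np.median(q[:,2]),cv2.minAreaRect((q[:,:2]*1000).astype(np.float32)))
a=np.polyfit(H[:,0],H[:,1],1);print('handle line yaw',np.degrees(np.arctan(a[0])),'x',P[:,0].min(),P[:,0].max())
rect(cv2.inRange(hsv,(22,120,120),(35,255,255)),.03,.06,'guard')
B=rect(cv2.inRange(hsv,(100,120,40),(125,255,255)),.002,.06,'blue')
r=B[(B[:,2]>.008)&(B[:,2]<.014)&(B[:,0]>.53)];print('rib/seat',np.median(r,0))
for lo in np.arange(.43,.66,.02):
    s=B[(B[:,0]>lo)&(B[:,0]<lo+.02)]
    if len(s):print(lo.round(2),s[:,1].min().round(4),s[:,1].max().round(4),np.percentile(s[:,2],[5,50,95]).round(3))
E
```

```text
pick 7444 [ 457.3 -117.2] [189.   45.4] 3.25 z [0.0122 0.0158 0.0181]
handle 3325 0.017204867434112148 ((510.67144775390625, -114.79215240478516), (82.13365173339844, 20.969512939453125), 3.04911732673645)
head 2676 0.013125788367088387 ((401.9378662109375, -120.31242370605469), (78.13573455810547, 45.362892150878906), 3.249692916870117)
handle line yaw 2.941999260492552 x 0.36171887844357464 0.551820007502093
guard 4515 [ 450.1 -245.9] [46.5 64.4] 1.38 z [0.044  0.0451 0.0461]
blue 25116 [ 535.8 -251.6] [191.7  81.5] 1.8 z [0.0054 0.0126 0.0316]
rib/seat [ 0.58233649 -0.24280416  0.01289005]
0.43 -0.2151 -0.2136 [0.007 0.019 0.038]
0.45 -0.2738 -0.2129 [0.01  0.014 0.035]
0.47 -0.2943 -0.2126 [0.012 0.014 0.03 ]
0.49 -0.2769 -0.2123 [0.012 0.014 0.03 ]
0.51 -0.2766 -0.2121 [0.005 0.013 0.029]
0.53 -0.2761 -0.2117 [0.005 0.007 0.014]
0.55 -0.2755 -0.2104 [0.005 0.007 0.014]
0.57 -0.2752 -0.2104 [0.005 0.007 0.014]
0.59 -0.275 -0.2099 [0.005 0.007 0.014]
0.61 -0.2743 -0.2097 [0.005 0.014 0.043]
0.63 -0.259 -0.21 [0.005 0.009 0.014]
```

```bash
python3 - <<'E'
from h import *
move([.502,-.1146,.0015],183.1,0,.1775)
E
```

```text
t 9.27 shift cm [ 0.47 -0.22 11.47] turn [-0.0016  0.0021 -0.0229] F [ 0.3  1.  -1.1] open 0.0853
```

Call:
arm_command(plan=[[[0.5,-0.2,3,0,0,-0.023],[0.5,-0.2,6,0,0,-0.023],[0.5,-0.2,9,0,0,-0.023],[0.5,-0.2,10.5,0,0,-0.023],[0.5,-0.2,11.2,0,0,-0.023],[0.5,-0.2,11.4,0,0,-0.023],[0.5,-0.2,11.4,0,0,-0.023]]])

```text
t: 9.85
tool_pos: [0.5028, -0.1152, 0.1808]
tool_rot: [-3.14, -0.084, 0.0]
contact_force: [-0.1, -0.2, 0.4]
opening: 0.0858
grip_force: 0.0
```

Call:
arm_command(plan=[[[0,0,0,0,0,0],[0,0,0,0,0,0],[0,0,0,0,0,0],[0,0,0,0,0,0],[0,0,0,0,0,0],[0,0,0,0,0,0],[0,0,0,0,0,0],[0,0,0,0,0,0],[0,0,0,0,0,0],[0,0,0,0,0,0]]], gripper=1, force=60)

```text
t: 10.68
tool_pos: [0.5039, -0.1153, 0.1817]
tool_rot: [-3.14, -0.085, -0.002]
contact_force: [-0.5, -0.4, 5.2]
opening: 0.0201
grip_force: 61.3
```

Gripped by the handle (opening 20 mm). Lifting, then checking the pitch in the grip with the side camera.

Call:
arm_command(plan=[[[0,0,-1,0,0,0],[0,0,-3,0,0,0],[0,0,-6,0,0,0],[0,0,-9,0,0,0],[0,0,-12,0,0,0],[0,0,-14,0,0,0],[0,0,-14,0,0,0],[0,0,-14,0,0,0]]], force=80)

```text
t: 11.35
tool_pos: [0.5035, -0.1153, 0.3222]
tool_rot: [3.14, 0.085, 0.004]
contact_force: [-1.0, 0.1, -1.2]
opening: 0.0192
grip_force: 78.4
```

```bash
cat >> h.py <<'E'
def pickcloud(n='side'):
    o=get_obs();T=R.from_rotvec(o['tool_rot']);im,d,W=cloud(n);hsv=cv2.cvtColor(im,cv2.COLOR_BGR2HSV)
    L=T.inv().apply((W-o['tool_pos']).reshape(-1,3)).reshape(W.shape)*1000 # tool frame mm
    s=(cv2.inRange(hsv,(0,70,30),(20,255,200))>0)&(np.abs(L[...,0])<160)&(np.abs(L[...,1])<30)&(L[...,2]>150)&(L[...,2]<195)
    return im,L[s]
E
python3 - <<'E'
from h import *
o=get_obs();print(o['t'],o['tool_pos'],o['opening'],o['contact_force'])
for n in('side','top'):
    im,P=pickcloud(n);print(n,len(P),P[:,0].min().round(1),P[:,0].max().round(1))
    for a in range(-160,80,20):
        p=P[(P[:,0]>=a)&(P[:,0]<a+20)]
        if len(p)>4:print(a,len(p),'y',np.percentile(p[:,1],[5,50,95]).round(1),'z',np.percentile(p[:,2],[5,50,95]).round(1))
E
```

```text
11.35 [ 0.50350617 -0.11526762  0.32216044] 0.01920715391652024 [-1.00344686  0.0866198  -1.22506046]
side 532 -140.0 49.4
-140 81 y [-17.4   5.   25.6] z [168.8 171.8 176.2]
-120 85 y [-17.8   5.6  25.3] z [167.7 171.8 176.4]
-100 88 y [-15.7   4.5  25.9] z [168.2 172.2 176.2]
-80 79 y [-16.4   5.   25.4] z [167.9 171.3 175.9]
-60 60 y [-10.8   6.7  23. ] z [165.2 169.1 174.3]
-40 28 y [ 3.1 12.  15.1] z [162.8 167.8 174.7]
-20 9 y [ 8.9 11.8 16.9] z [163.9 168.5 170.7]
0 29 y [-5.6  2.6 15.2] z [163.7 167.4 171.2]
20 48 y [-4.3  6.4 16.3] z [163.3 167.2 171.7]
40 24 y [-2.4  6.9 14.4] z [164.4 167.8 173.5]
top 121 -140.4 -24.3
-140 6 y [17.2 20.2 20.9] z [168.  172.6 176. ]
-80 35 y [-10.    7.6  20.3] z [165.2 169.8 176.8]
-60 49 y [-17.1  -1.1  14.7] z [160.8 168.2 176. ]
-40 29 y [-7.8 -0.8  8.6] z [161.9 166.  172.7]
```

```bash
cat >> h.py <<'E'
K=np.array([.5315,-.2440,.0015]);KY=1.5;G=-.0453;HH=.1802
def tgt(xt,zt,th,back=0,up=0):
    P=pickrot(180+KY,-th); tip=K+R.from_euler('z',KY,degrees=True).apply([xt/1000,0,zt/1000])
    p=tip+P.apply([-.095+G-back/1000,0,HH])+[0,0,up/1000]
    return p,P*FL
def rel(p0,T0,p,T): return np.r_[T0.inv().apply(p-p0)*100,(T0.inv()*T).as_rotvec()]
E
python3 - <<'E'
from h import *
p,T=tgt(-94,12.5,18,90,60);print(p);go(p,T)
p2,T2=tgt(-94,12.5,18,90,0);print(rel(p,T,p2,T2).round(3))
E
```

```text
[ 0.60081969 -0.2421848   0.316547  ]
t 11.45 shift cm [ 9.11 13.23  0.21] turn [-0.0063  0.3166  0.0274] F [-0.4  0.3 -1.3] open 0.0194
[-1.854  0.     5.706  0.     0.     0.   ]
```

Call:
arm_command(plan=[[[3,3,0.1,0,0.1,0.01],[5,6,0.2,-0.003,0.2,0.02],[7,9,0.2,-0.006,0.3166,0.0274],[9.1,12,0.2,-0.006,0.3166,0.0274],[9.1,13.2,0.2,-0.006,0.3166,0.0274],[9.1,13.2,0.2,-0.006,0.3166,0.0274],[9.1,13.2,0.2,-0.006,0.3166,0.0274],[9.1,13.2,0.2,-0.006,0.3166,0.0274]]])

```text
t: 12.12
tool_pos: [0.6006, -0.2411, 0.3171]
tool_rot: [-3.097, -0.041, -0.49]
contact_force: [0.0, -0.7, 0.3]
opening: 0.0192
grip_force: 78.5
```

```bash
python3 - <<'E'
from h import *
p,T=tgt(-94,12.5,18,90,0);go(p,T)
im,d,W=cloud('wrist');im2,_,_=cloud('side');cv2.imwrite('pics/w4.png',np.hstack([cv2.resize(im,(400,300)),cv2.resize(im2[150:330,180:420],(400,300))]))
im,P=pickcloud();print(len(P),P[:,0].min(),P[:,0].max())
for a in(-130,-100,0,30):
    p=P[(P[:,0]>=a)&(P[:,0]<a+20)]
    if len(p)>4:print(a,np.percentile(p,[5,50],0).round(1).tolist())
E
```

```text
t 12.12 shift cm [-1.85  0.11  5.76] turn [-0.0013  0.0001  0.0001] F [ 0.  -0.7  0.3] open 0.0192
530 -139.3869541690671 51.25753404740147
-130 [[-129.1, -16.7, 167.5], [-119.3, 6.6, 172.0]]
-100 [[-99.1, -16.0, 168.5], [-90.3, 4.2, 172.2]]
0 [[4.3, -5.9, 164.3], [14.8, 2.8, 167.0]]
30 [[31.5, -3.9, 164.9], [40.7, 6.4, 167.9]]
```

View pics/w4.png

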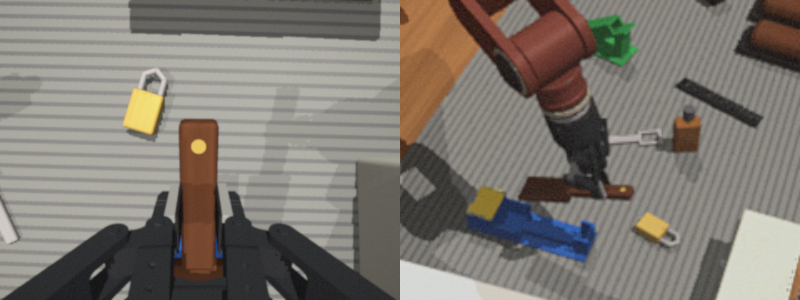

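The wrist view shows the butt of the handle (198,120) centred between the pads. The side view shows the pick tilted nose-down above the keeper. In the same camera, pick and keeper agree laterally. Descending.

```bash
sed -i 's/G=-.0453/G=-.0465/' h.py; python3 - <<'E'
from h import *
p,T=tgt(-93,12.5,18,90,0);go(p,T)
E
```

```text
t 12.27 shift cm [-1.73  0.13  5.91] turn [-0.0001 -0.0021  0.0013] F [-0.3  0.6 -0.4] open 0.0193
```

Call:
arm_command(plan=[[[-0.6,0.1,2,0,0,0],[-1.2,0.1,4,0,0,0],[-1.5,0.1,5,0,0,0],[-1.7,0.1,5.8,0,0,0],[-1.7,0.1,5.8,0,0,0],[-1.7,0.1,5.8,0,0,0]]])

```text
t: 12.77
tool_pos: [0.6034, -0.2428, 0.2585]
tool_rot: [-3.099, -0.041, -0.495]
contact_force: [0.1, -0.6, -0.2]
opening: 0.0194
grip_force: 78.5
```

```bash
python3 - <<'E'
from h import *
p,T=tgt(-93,12.5,18,90,0);go(p,T)
p,T=tgt(-93,12.5,18,0,0);go(p,T)
im,d,W=cloud('side');cv2.imwrite('pics/s5.png',cv2.resize(im[180:320,190:350],None,fx=4,fy=4,interpolation=cv2.INTER_CUBIC))
E
```

```text
t 12.77 shift cm [-0.09 -0.07  0.13] turn [ 0.0005 -0.0027  0.0006] F [ 0.1 -0.6 -0.2] open 0.0194
t 12.77 shift cm [-9.09 -0.08  0.11] turn [ 0.0005 -0.0027  0.0006] F [ 0.1 -0.6 -0.2] open 0.0194
```

View pics/s5.png

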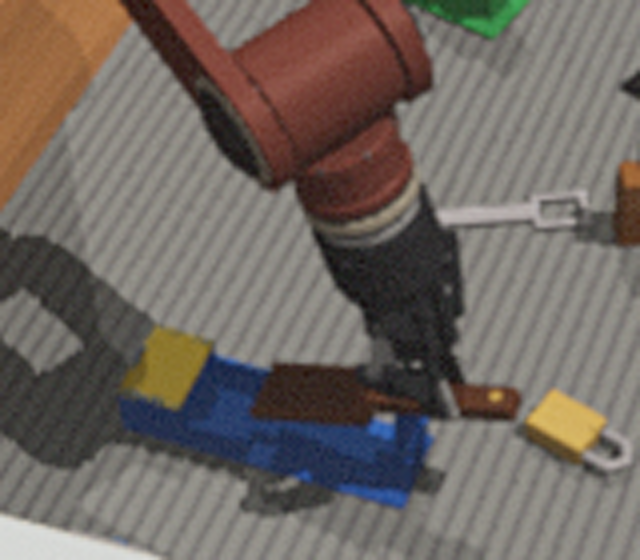

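The side crop shows the tines (262,395) over the pocket, in line with the yellow guard (170,365), nothing touching. Inserting along the pick's axis.

Call:
arm_command(plan=[[[-1,-0.1,0.1,0,0,0],[-2,-0.1,0.1,0,0,0],[-3,-0.1,0.1,0,0,0],[-4,-0.1,0.1,0,0,0],[-5,-0.1,0.1,0,0,0],[-6,-0.1,0.1,0,0,0],[-7,-0.1,0.1,0,0,0],[-7,-0.1,0.1,0,0,0],[-7,-0.1,0.1,0,0,0]]])

```text
t: 13.57
tool_pos: [0.5365, -0.2439, 0.2353]
tool_rot: [-3.099, -0.04, -0.495]
contact_force: [1.1, -0.1, -1.0]
opening: 0.0195
grip_force: 78.5
```

```bash
python3 - <<'E'
from h import *
p,T=tgt(-93,12.5,18,0,0);go(p,T)
im,P=pickcloud();print(len(P),P[:,0].min(),P[:,0].max());print(get_obs()['wrist_torque'])
E
```

```text
t 13.57 shift cm [-2.   -0.   -0.01] turn [ 0.0006 -0.0024 -0.0005] F [ 1.1 -0.1 -1. ] open 0.0195
390 -127.5770117731822 51.3218318536013
[-0.00739074  0.19244093 -0.00568573]
```

No contact so far. Inserting the last 2 cm.

Call:
arm_command(plan=[[[-0.5,0,0,0,0,0],[-1,0,0,0,0,0],[-1.4,0,0,0,0,0],[-1.7,0,0,0,0,0],[-1.9,0,0,0,0,0],[-2,0,0,0,0,0],[-2,0,0,0,0,0],[-2,0,0,0,0,0]]])

```text
t: 14.28
tool_pos: [0.5182, -0.2444, 0.2294]
tool_rot: [-3.099, -0.041, -0.495]
contact_force: [0.8, 0.4, -0.4]
opening: 0.0191
grip_force: 78.5
```

```bash
python3 - <<'E'
from h import *
o=get_obs();print(o['contact_force'],o['wrist_torque'])
p,T=tgt(-93,12.5,18,0,0);go(p,T)
p0,T0=o['tool_pos'],R.from_rotvec(o['tool_rot'])
for th,xt,zt in((15,-93.5,12),(12,-94,11.5),(9,-94.5,11.5),(6,-95,11),(4,-95,11),(2,-95,10.5),(1,-95,10.3),(0,-95,10)):
    print(th,rel(p0,T0,*tgt(xt,zt,th)).round(3).tolist())
E
```

```text
[ 0.83912123  0.37602861 -0.38725341] [-0.05894377  0.14197791  0.08970437]
t 14.28 shift cm [-0.08 -0.    0.01] turn [ 0.0008 -0.0029  0.0003] F [ 0.8  0.4 -0.4] open 0.0191
15 [0.777, -0.005, 0.807, 0.001, -0.055, 0.0]
12 [1.594, -0.005, 1.654, 0.001, -0.108, 0.0]
9 [2.382, -0.005, 2.498, 0.001, -0.16, 0.0]
6 [3.109, -0.006, 3.433, 0.001, -0.212, 0.0]
4 [3.609, -0.006, 4.057, 0.001, -0.247, 0.0]
2 [4.071, -0.007, 4.746, 0.001, -0.282, 0.0]
1 [4.295, -0.007, 5.092, 0.001, -0.3, 0.0]
0 [4.511, -0.007, 5.451, 0.001, -0.317, 0.0]
```

Fully inserted at 18°, with no contact force. Swinging the handle down.

Call:
arm_command(plan=[[[0.4,0,0.4,0,-0.027,0],[0.78,0,0.81,0,-0.055,0],[1.2,0,1.2,0,-0.081,0],[1.59,0,1.65,0,-0.108,0],[2,0,2.07,0,-0.134,0],[2.38,0,2.5,0,-0.16,0],[2.75,0,2.97,0,-0.186,0],[3.11,0,3.43,0,-0.212,0],[3.61,0,4.06,0,-0.247,0],[3.61,0,4.06,0,-0.247,0],[3.61,0,4.06,0,-0.247,0]]])

```text
t: 15.2
tool_pos: [0.5653, -0.243, 0.2015]
tool_rot: [-3.139, -0.042, -0.109]
contact_force: [-0.5, -1.2, -0.2]
opening: 0.0194
grip_force: 78.5
```

```bash
python3 - <<'E'
from h import *
o=get_obs();print(o['contact_force'],o['wrist_torque'])
p0,T0=o['tool_pos'],R.from_rotvec(o['tool_rot'])
for th,xt,zt in((4,-95,11),(2,-95,10.5),(1,-95,10.3),(0,-95,10)):
    print(th,rel(p0,T0,*tgt(xt,zt,th)).round(3).tolist())
E
```

```text
[-0.45053351 -1.15547491 -0.20387925] [ 0.024288   -0.01914119  0.0308924 ]
4 [-0.023, 0.012, -0.065, 0.0, 0.001, 0.001]
2 [0.595, 0.013, 0.489, 0.0, -0.034, 0.001]
1 [0.897, 0.013, 0.77, 0.0, -0.052, 0.001]
0 [1.194, 0.013, 1.065, 0.0, -0.069, 0.001]
```

Call:
arm_command(plan=[[[0.3,0,0.25,0,-0.017,0],[0.6,0,0.49,0,-0.034,0],[0.9,0,0.77,0,-0.052,0],[1.05,0,0.92,0,-0.06,0],[1.2,0,1.07,0,-0.069,0],[1.2,0,1.07,0,-0.069,0],[1.2,0,1.07,0,-0.069,0]]])

```text
t: 15.78
tool_pos: [0.5778, -0.2428, 0.1921]
tool_rot: [3.141, 0.041, 0.001]
contact_force: [-0.2, 0.3, -1.2]
opening: 0.0191
grip_force: 78.5
```

```bash
python3 - <<'E'
from h import *
o=get_obs();print(o['t'],o['contact_force'],o['wrist_torque'])
go(*tgt(-95,10,0))
E
```

```text
15.7833 [-0.16978811  0.27665982 -1.21019296] [ 0.04825602  0.02514304 -0.01957222]
t 15.78 shift cm [ 0.01 -0.    0.04] turn [ 0.0007 -0.0007  0.0002] F [-0.2  0.3 -1.2] open 0.0191
```

Call:
arm_command(plan=[[[0,0,0.1,0,0,0],[0,0,0.15,0,0,0],[0,0,0.15,0,0,0],[0,0,0.15,0,0,0]]])

```text
t: 16.12
tool_pos: [0.5779, -0.2429, 0.1918]
tool_rot: [3.141, 0.041, 0.002]
contact_force: [-1.8, 1.9, 5.3]
opening: 0.0195
grip_force: 79.3
```

The pick is on its seat at the predicted height. Release, lift straight up and check.

Call:
arm_command(plan=[[[0,0,0,0,0,0],[0,0,0,0,0,0],[0,0,0,0,0,0],[0,0,0,0,0,0],[0,0,0,0,0,0],[0,0,0,0,0,0]]], gripper=-1)

```text
t: 16.62
tool_pos: [0.5777, -0.2428, 0.1905]
tool_rot: [3.141, 0.041, 0.001]
contact_force: [-0.9, -0.1, -1.2]
opening: 0.0851
grip_force: 0.0
```

Call:
arm_command(plan=[[[0,0,-1,0,0,0],[0,0,-3,0,0,0],[0,0,-6,0,0,0],[0,0,-10,0,0,0],[0,0,-14,0,0,0],[0,0,-16,0,0,0],[0,0,-16,0,0,0],[0,0,-16,0,0,0]]])

```text
t: 17.28
tool_pos: [0.578, -0.2429, 0.3538]
tool_rot: [3.138, 0.041, 0.008]
contact_force: [0.2, -0.2, -0.1]
opening: 0.0854
grip_force: 0.0
```

```bash
python3 - <<'E'
from h import *
o=get_obs();print(o['t'],o['tool_pos'],o['opening'],o['contact_force'])
im,d,W=cloud('wrist');hsv=cv2.cvtColor(im,cv2.COLOR_BGR2HSV)
im2,_,_=cloud('side')
cv2.imwrite('pics/f.png',np.hstack([cv2.resize(im,(400,300)),cv2.resize(im2[210:330,190:350],(400,300))]))
m=cv2.inRange(hsv,(0,80,30),(20,255,255))>0
L=R.from_euler('z',-KY,degrees=True).apply((W-K).reshape(-1,3)).reshape(W.shape)*1000
P=L[m&(np.abs(L[...,0])<110)&(np.abs(L[...,1])<30)];print(len(P),P[:,0].min(),P[:,0].max())
for a in range(-60,100,20):
    p=P[(P[:,0]>=a)&(P[:,0]<a+20)]
    if len(p)>4:print(a,'y',np.percentile(p[:,1],[3,97]).round(1),'z',np.percentile(p[:,2],[10,50,90]).round(1))
B=L[(cv2.inRange(hsv,(100,120,40),(125,255,255))>0)&(np.abs(L[...,1])<25)&(np.abs(L[...,0])<75)];print('blue z',np.percentile(B[:,2],[10,50,90]))
E
```

```text
17.2833 [ 0.57799229 -0.24287412  0.35377175] 0.0854473054448747 [ 0.19068155 -0.23258643 -0.1194335 ]
4096 -77.53833169340263 94.32906557470086
-60 y [-21.4  21.7] z [20.9 21.8 22.6]
-40 y [-21.7  21.3] z [20.9 21.8 22.7]
-20 y [-20.6  20.1] z [20.8 22.  25. ]
0 y [-9.5  8.9] z [25.  25.8 26.6]
20 y [-9.3  8.7] z [24.9 25.8 26.6]
40 y [-9.2  8.5] z [24.8 25.8 26.6]
60 y [-9.8  9.1] z [24.9 25.8 26.7]
80 y [-9.8  8.9] z [24.4 25.5 26.5]
blue z [ 4.05569611  5.11634537 12.05974885]
```

View pics/f.png

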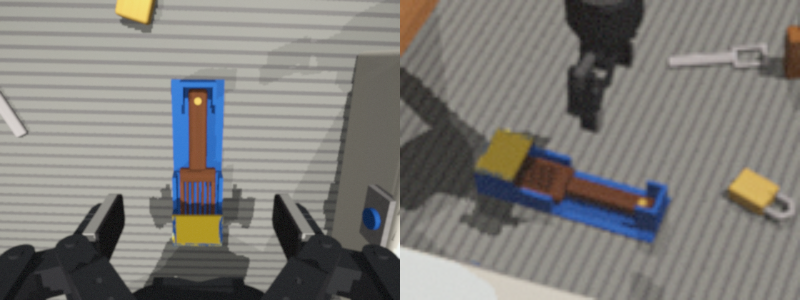

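The view shows the pick centred in the keeper, butt at (198,95) and tines under the yellow guard (198,230). Head and handle tops are level and at seat height, allowing for the camera's 2 mm bias. Handing in.

```bash
python3 -c "
from station import finish_job
print(finish_job())"
```

```text
the job is handed in; nothing more can be done
None
```

The pick lies flat and fully down in the keeper with its tines under the guard, hooked in at 18° nose-down; it is released, no other object was touched, and the job was handed in at about 17 s.

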